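# Start-up sequence on three bench push switches

## Task

Run the test bench's start-up sequence on the three push switches standing on the desk: with the fingertips, lightly press first the long bar key, then the round key, then the square key, each about a centimetre in, where it stays, before the next is touched. Only press: do not grip, lift, shove or tip the switches, do not lean hard on them, and leave the loose knob, the loupe and the solder reel where they stand.

Things in the scene. Friction and masses are not known exactly. Their poses are not given: they have to be found in the camera images.
- bar_switch: loose bench push switch, 0.5 kg: grey square housing with a pale metal face plate and four corner screws, 80 x 80 mm and 34 mm high, with one black long narrow bar key in the middle of its top. Origin: centre of the housing's underside; z up, x and y along its sides. It stands free on the desk.
- bar_top (a point): centre of the top face of the long narrow bar key, 60 mm long (along the point's y) and 18 mm wide (along its x); z points up out of the key. The untouched key stands about 20 mm proud of the housing's top (key top about 54 mm above the desk); the point moves down with the key (and up to 6 mm further while its soft cap is squashed).
- bar_key (a joint): how far the bar key is pushed in, in m: 0 fully out (starts at 0 to 0.001), 0.010 at its stop, where its top is still 10 mm proud of the housing. It counts as in beyond 0.005. It has no spring: it slides straight down against about 2.5 N of friction and stays where it is left. Its cap is soft: it gives about 2 N/mm (at most 6 mm) before and beyond the key's own travel, and comes back when let go; so push the top down some 8 to 12 mm. More than 20 N on a switch is too hard.
- round_switch: loose bench push switch, 0.5 kg: grey square housing with a pale metal face plate and four corner screws, 80 x 80 mm and 34 mm high, with one black round key in the middle of its top. Origin: centre of the housing's underside; z up, x and y along its sides. It stands free on the desk.
- round_top (a point): centre of the top face of the round key, 40 mm diameter; z points up out of the key. The untouched key stands about 20 mm proud of the housing's top (key top about 54 mm above the desk); the point moves down with the key (and up to 6 mm further while its soft cap is squashed).
- round_key (a joint): how far the round key is pushed in, in m: 0 fully out (starts at 0 to 0.001), 0.010 at its stop, where its top is still 10 mm proud of the housing. It counts as in beyond 0.005. It has no spring: it slides straight down against about 2.5 N of friction and stays where it is left. Its cap is soft: it gives about 2 N/mm (at most 6 mm) before and beyond the key's own travel, and comes back when let go; so push the top down some 8 to 12 mm. More than 20 N on a switch is too hard.
- square_switch: loose bench push switch, 0.5 kg: grey square housing with a pale metal face plate and four corner screws, 80 x 80 mm and 34 mm high, with one black square key in the middle of its top. Origin: centre of the housing's underside; z up, x and y along its sides. It stands free on the desk.
- square_top (a point): centre of the top face of the square key, 34 x 34 mm; z points up out of the key. The untouched key stands about 20 mm proud of the housing's top (key top about 54 mm above the desk); the point moves down with the key (and up to 6 mm further while its soft cap is squashed).
- square_key (a joint): how far the square key is pushed in, in m: 0 fully out (starts at 0 to 0.001), 0.010 at its stop, where its top is still 10 mm proud of the housing. It counts as in beyond 0.005. It has no spring: it slides straight down against about 2.5 N of friction and stays where it is left. Its cap is soft: it gives about 2 N/mm (at most 6 mm) before and beyond the key's own travel, and comes back when let go; so push the top down some 8 to 12 mm. More than 20 N on a switch is too hard.
- spare_knob: black instrument knob standing on the desk among the switches, 26 mm diameter, 18 mm high; it is no switch. Origin: centre of its underside.
- loupe: black cup-shaped eye loupe standing on the desk among the switches, 33 mm diameter, 26 mm high; it is no switch. Origin: centre of its underside.
- solder_reel: reel of solder standing on the desk behind the switches, 55 mm diameter, 36 mm high. Origin: centre of its underside.

How it is judged:
On the way, in this order (a step that is already met when the one before it is completed fails the run):
1. the bar key is in, the round and square keys still out (value of joint bar_key above 0.005 m and value of joint each of round_key, square_key below 0.003 m), for 0.1 s.
2. the bar and round keys are in, the square key still out (value of joint each of bar_key, round_key above 0.005 m and value of joint square_key below 0.003 m), for 0.1 s.
3. all three keys are in (value of joint each of bar_key, round_key, square_key above 0.005 m), for 0.1 s.
At the end, for the whole second after the job is handed in: All three keys are pushed in by more than 5 mm; every switch stands upright (within 0.1 rad), at rest and within 15 mm of where it started; knob, loupe and solder reel are within 15 mm of where they started (all of step 3 and distance of each of bar_switch, round_switch, square_switch, spare_knob, loupe, solder_reel from where it was at the start of the episode below 0.015 m and angle between each of bar_switch, round_switch, square_switch's own z axis and vertical below 0.1 rad and linear speed of each of bar_switch, round_switch, square_switch below 0.01 m/s); the robot touches nothing.
It fails at once if the round key was pressed before the bar key was in (value of joint round_key above 0.003 m and value of joint bar_key below 0.005 m).
It fails at once if the square key was pressed before the bar and round keys were in (value of joint square_key above 0.003 m and value of joint any of bar_key, round_key below 0.005 m).
It fails at once if a switch was shoved, carried, lifted or tipped (15 mm, 0.15 rad) (distance of any of bar_switch, round_switch, square_switch from where it was at the start of the episode above 0.015 m or height (world z) of any of bar_switch, round_switch, square_switch above 0.006 m or angle between any of bar_switch, round_switch, square_switch's own z axis and vertical above 0.15 rad).
It fails at once if a switch was pressed with more than 20 N (contact force between any of the fingers, the arm and bar_switch above 20 N or contact force between any of the fingers, the arm and round_switch above 20 N or contact force between any of the fingers, the arm and square_switch above 20 N).
It fails at once if the knob, the loupe or the solder reel was moved by more than 15 mm (distance of any of spare_knob, loupe, solder_reel from where it was at the start of the episode above 0.015 m).
It also fails if it takes over 42 s, if anything falls off the work surface, if the arm or the gripper's body presses on something with over 40 N, if the wrist force passes 120 N, or if a joint passes its speed limit or range.

## Robot

A 6-joint arm with a two-finger parallel gripper is mounted at the origin on a cart in front of the work surface, level with it; the furniture and walls round the work are solid. World frame = base frame: x ahead of the robot, y to its left, z up, the work surface at z = 0. Lengths are in m, angles in rad, forces in N, time in s.
With the tool pointing down it reaches from about 0.35 to 0.775 m from the base axis. Payload 7.3 kg.
Tool frame: the origin (TCP) lies at the very end of the fingers, on their centre line; the grasp point (between the pads) lies 19 mm behind it; z points along the fingers, x is the direction in which the jaws open and shut, and the axes are right-handed (so a half turn about z gives the same grasp; the last joint's range is limited). The gripper opens to 92 mm and grips with 3 to 60 N. Pads are 19 mm wide; open, the fingers measure 130 mm over their backs; the gripper's body (75 mm by 190 mm) begins 47 mm behind the grasp point.
Start: joints at [-1.46, 0.342, 1.524, -0, 1.275, -0.146], TCP at [0.133, -0.508, 0.227] pointing down, gripper open.
Joint ranges: [-2.53, 2.53], [-0.77, 2.02], [0.04, 2.7], [-1, 4.14], [0.28, 2.66], [-3.11, 3.11]. Speed limits (rad/s): [2.57, 2.57, 3.14, 3.14, 3.14, 3.14].

## Interface

Orientations are given as [roll, pitch, yaw] about the fixed x, y, z axes, in that order (R = Rz(yaw) Ry(pitch) Rx(roll)).
In Python, from cell import robot, read_camera, nets gives the robot as it stands. The module is installed in compiled form; this text tells all that it offers.
- The arm moves only by the tool carry_out, never from a script. Its arguments are lists of equal length, an entry for each row: "translation": the shift along the tool's x, y, z in m, a list of three; "turn": the turn, a rotation vector about the tool's x, y, z in rad, a list of three; "gripper": the gripper's target within -1 to 1 (shut at 1, half-way at 0, fully open at -1). A call has 1 to 10 rows; each row shifts and turns the commanded pose from where the row before left it, along the tool's axes as they then stand; what a row does not reach is not made up. A row lasts 1/10 s, in which the tool goes at most 50 mm and 8.59 degrees, less where a joint would pass 70% of its speed; a pose out of reach is approached as far as the arm can. A call with a gripper value outside its range is refused whole. The fingers move at their own pace and stop on an object; "squeeze" is the grip in N (left out, the last holds). Time passes only in rows, so rows that do not move let the fingers close. It gives the time, the measured TCP pose, the force and the opening at its end, in the units of the state.
- robot.observe(): the state, without advancing time (a new reading comes with each control period).
- read_camera(name): name is "side" or "top" or "wrist"; returns a dict with "img" (400x640x3 uint8, red, green, blue), "fx", "fy", "cx", "cy" (pixels), "distortion" ([k1, k2, p1, p2, k3] as OpenCV has them; the pictures are not rectified), "world_from_camera" (4x4, takes a point from camera to world coordinates). Camera axes: x right, y down, z forward; pixel columns grow to the right and rows downward; lengths in m; the calibration is good to about 2 mm. A picture is of the moment at which its call begins. There is no depth.
- robot.hand_in(): hands the job in, once; it reports no verdict.
Trained networks look in a picture, given as the dict that the camera call returned (one of the last four; its "shot" number tells which), for a name from the list of things; names that differ only in an ending like _2 or _b are one class to them, and where a whole thing is asked for, a point or a joint stands for the part that bears it (a point fixed in the world has none). Each returns a list of dicts, best first, with "score" (0 to 1); they miss things now and then, are a little off and sometimes report something else, mostly with a low value. They report only what shows in the picture. A call takes as long as a camera call.
- nets.regions_of(picture, name): "region" (400x640 bool, what is visible of it) and "pixel" ([column, row] in pixels, amid what is visible of it).
- nets.tip_of(picture, name): "pixel" ([column, row] in pixels: a listed point, or the origin of a listed thing).
The state is a dict: "time": time; "qpos": joint angles; "qvel": joint speeds; "joint_efforts": joint torques, N m; "tool_pos": TCP position; "tool_rot": TCP orientation; "contact_force": force on the tool from outside, world axes, zero at the start; "torque": the same for the moment, N m; "opening": finger opening in m.
Only numpy, scipy, OpenCV 4.12 (cv2) and the standard library are available. Lean on these libraries where they do the work, as an engineer would, in place of code of your own. Each camera call takes 0.05 s, during which the arm holds its last target. There are 200 camera calls.

## Working session

There is one attempt and no reset: what is moved stays moved. The work goes in short steps, Python scripts to look and compute and a tool call to move; the robot and the scene stay as the last step left them, time stands still between calls to the robot, and variables do not carry over. Pictures are saved under pics/ and viewed, about 8 in all and at most 12, crops included, and the job is handed in when it is done.

Besides the shell and the picture viewer there is one more tool, called after "Request:" as name(argument=value, ...) on one line, values as JSON. carry_out: Moves the arm, as the interface text tells. Its arguments: {"type":"object","properties":{"translation":{"type":"array","items":{"type":"array","items":{"type":"number"}}},"turn":{"type":"array","items":{"type":"array","items":{"type":"number"}}},"gripper":{"type":"array","items":{"type":"number"}},"squeeze":{"type":"number"}},"required":["translation","turn","gripper"]}

```bash
mkdir -p pics; cat > h.py <<'E'
import numpy as np, cv2
from cell import robot, read_camera, nets
def ray(p,px):
    K=np.array([[p["fx"],0,p["cx"]],[0,p["fy"],p["cy"]],[0,0,1.]])
    u=cv2.undistortPoints(np.array([[px]],float),K,np.array(p["distortion"],float))[0,0]
    T=np.array(p["world_from_camera"]); d=T[:3,:3]@np.array([u[0],u[1],1]); return T[:3,3],d/np.linalg.norm(d)
def at(p,px,z):
    o,d=ray(p,px); return o+d*(z-o[2])/d[2]
def tri(rs):
    A=np.zeros((3,3));b=np.zeros(3)
    for o,d in rs:
        M=np.eye(3)-np.outer(d,d);A+=M;b+=M@o
    return np.linalg.solve(A,b)
def save(p,n): cv2.imwrite("pics/"+n,p["img"][:,:,::-1])
E
python3 - <<'E'
from h import *
np.set_printoptions(precision=4,suppress=True)
s=robot.observe();print(s)
P={n:read_camera(n) for n in("top","side")}
for n,p in P.items():
    save(p,n+"0.png"); print(n,np.array(p["world_from_camera"])[:3,3])
for k,z in dict(bar_top=.054,round_top=.054,square_top=.054,bar_switch=0,round_switch=0,square_switch=0,spare_knob=0,loupe=0,solder_reel=0).items():
    r=[]
    for n,p in P.items():
        t=nets.tip_of(p,k)
        for q in t[:2]: print(k,n,round(q["score"],2),np.round(q["pixel"],1),at(p,q["pixel"],z)[:2])
        if t:r.append(ray(p,t[0]["pixel"]))
    if len(r)==2: print("   tri",tri(r))
E
```

```text
{'time': 0.0, 'qpos': array([-1.46  ,  0.3427,  1.525 , -0.    ,  1.2754, -0.146 ]), 'qvel': array([ 0.0003,  0.0014, -0.0005,  0.0004,  0.0005, -0.0014]), 'joint_efforts': array([ -0.0014, -43.1245, -24.4221,   0.0717,   0.056 ,  -0.0001]), 'tool_pos': array([ 0.1333, -0.5074,  0.226 ]), 'tool_rot': array([-3.1414,  0.0016, -1.314 ]), 'contact_force': array([ 0.8745, -0.5795,  0.4748]), 'torque': array([ 0.0039, -0.0163,  0.0385]), 'opening': 0.09202912077323334}
top [ 0.3024 -0.0046  1.1747]
side [0.2009 0.5449 0.638 ]
bar_top top 0.47 [339.8 226.2] [ 0.4792 -0.022 ]
bar_top side 0.61 [354.4 206.4] [ 0.4797 -0.014 ]
   tri [ 0.4819 -0.0217  0.0462]
round_top top 0.59 [416.7 217.6] [ 0.5019 -0.2311]
round_top side 0.69 [389.5 153.5] [ 0.501  -0.2304]
   tri [ 0.5018 -0.2313  0.0532]
square_top top 0.7 [234.5 232.5] [0.4627 0.2653]
square_top top 0.54 [238.6 234.6] [0.4569 0.2537]
square_top side 0.62 [276.9 304.8] [0.4694 0.2702]
   tri [0.4668 0.2677 0.0513]
bar_switch top 0.83 [336.2 225.2] [ 0.4906 -0.0127]
bar_switch side 0.77 [350.5 222.7] [ 0.4866 -0.0145]
bar_switch side 0.54 [278.2 304.8] [0.4923 0.2434]
   tri [ 0.4884 -0.0133  0.0009]
round_switch top 0.72 [411.  218.4] [ 0.5093 -0.2257]
round_switch top 0.59 [288.2 223.5] [0.4961 0.1243]
round_switch side 0.56 [382. 168.] [ 0.517  -0.2325]
   tri [ 0.5105 -0.2235  0.0078]
square_switch top 0.85 [238.6 237. ] [0.4575 0.2659]
square_switch top 0.17 [371.4 243.3] [ 0.4386 -0.1115]
square_switch side 0.74 [278.3 322.9] [0.4691 0.2734]
   tri [ 0.4642  0.2697 -0.0038]
spare_knob top 0.5 [371.5 244.5] [ 0.4352 -0.1117]
spare_knob side 0.48 [393.2 202.7] [ 0.4347 -0.1267]
   tri [ 0.4315 -0.1109  0.0147]
loupe top 0.52 [289.3 220. ] [0.5062 0.1213]
loupe side 0.71 [308.2 258. ] [0.5087 0.1207]
   tri [0.5069 0.1216 0.0016]
solder_reel top 0.88 [332.6 168.7] [ 0.6579 -0.0032]
solder_reel side 0.59 [285.2 198.5] [0.6577 0.0003]
   tri [ 0.6596 -0.0029 -0.0036]
```

View pics/top0.png

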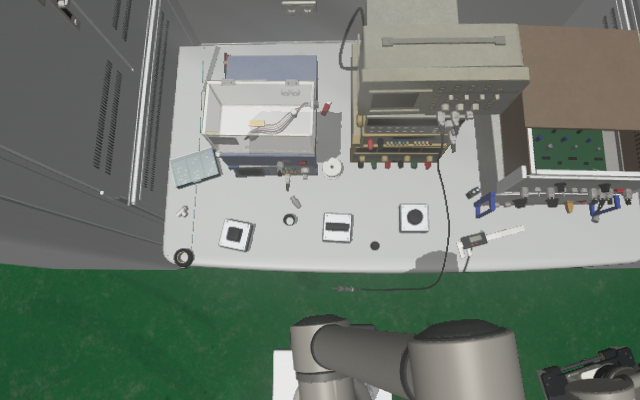

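View pics/side0.png

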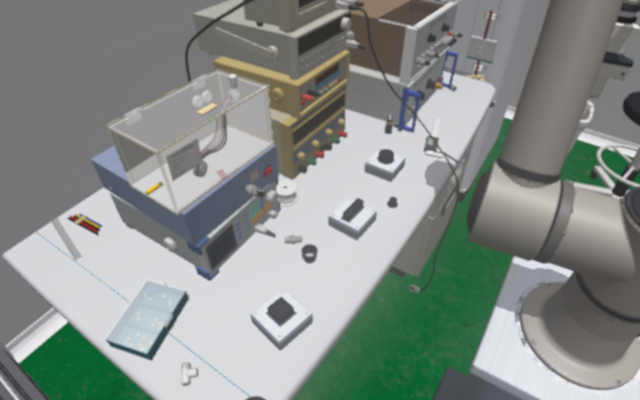

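The top view shows the bar key at about (338,227), round at (414,217), square at (235,234), knob at (375,245), loupe at (289,219) and reel at (332,168). The side view agrees: bar (352,210), round (386,155), square (280,308). Next I'll refine the keys' centres and yaw from their dark blobs.

```bash
cat >> h.py <<'E'
def blob(p,px,r=22,thr=75):
    g=p["img"].max(2).astype(np.uint8); x,y=map(int,np.round(px))
    m=np.zeros_like(g); m[max(0,y-r):y+r+1,max(0,x-r):x+r+1]=1
    n,l,st,c=cv2.connectedComponentsWithStats(((g<thr)&(m>0)).astype(np.uint8))
    if n<2: return None
    i=min((i for i in range(1,n) if st[i,4]>20),key=lambda i:np.hypot(*(c[i]-px)),default=None)
    return None if i is None else (c[i],st[i],l==i)
def yaw(p,mask,z):
    c=cv2.findContours(mask.astype(np.uint8),cv2.RETR_EXTERNAL,cv2.CHAIN_APPROX_NONE)[0]
    c=max(c,key=len); w=np.array([at(p,q[0],z)[:2] for q in c],np.float32)
    return cv2.minAreaRect(w*1000)
E
python3 - <<'E'
from h import *
np.set_printoptions(precision=4,suppress=True)
p=read_camera("top")
for k,px in dict(bar=(338,227),round=(414,217),square=(235,234)).items():
    b=blob(p,px,14); print(k,b[0],b[1],at(p,b[0],.054),yaw(p,b[2],.054))
    s=nets.regions_of(p,k+"_switch")
    if s: print("  housing",s[0]["score"],s[0]["region"].sum(),yaw(p,s[0]["region"],.034))
E
```

```text
Traceback (most recent call last):
TypeError: 'NoneType' object is not subscriptable
```

Request:
carry_out(translation=[[0,0,0],[0,0,0],[0,0,0]], turn=[[0,0,0.1],[0,0,0.1],[0,0,0.057]], gripper=[1,1,1], squeeze=5)

```text
time: 1.35
tool_pos: [0.1334, -0.5078, 0.2268]
tool_rot: [-3.142, -0.0, -1.575]
contact_force: [-0.0, -0.4, -0.3]
opening: 0.0723
```

Request:
carry_out(translation=[[-0.04,-0.029,0],[-0.04,-0.029,0],[-0.04,-0.029,0],[-0.04,-0.029,0],[-0.04,-0.029,0],[-0.04,-0.029,0],[-0.04,-0.029,0],[-0.04,-0.029,0],[-0.04,-0.029,0],[-0.04,-0.029,0]], turn=[[0,0,0],[0,0,0],[0,0,0],[0,0,0],[0,0,0],[0,0,0],[0,0,0],[0,0,0],[0,0,0],[0,0,0]], gripper=[1,1,1,1,1,1,1,1,1,1])

```text
time: 2.35
tool_pos: [0.4244, -0.106, 0.227]
tool_rot: [-3.141, -0.001, -1.571]
contact_force: [0.3, -0.3, -0.2]
opening: 0.0003
```

```bash
python3 - <<'E'
from h import *
np.set_printoptions(precision=4,suppress=True)
s=robot.observe(); print(s["tool_pos"],s["tool_rot"],s["opening"])
p=read_camera("wrist"); save(p,"w1.png"); print(np.array(p["world_from_camera"]))
t=read_camera("top"); print(t["img"].max(2)[218:236,325:352])
for k in("bar","round","square"):
    for q in nets.tip_of(p,k+"_top")[:2]: print(k,q["score"],q["pixel"],at(p,q["pixel"],.054))
E
```

```text
[ 0.4244 -0.106   0.227 ] [-3.1407 -0.0006 -1.571 ] 0.000268061829849845
[[-0.0014 -0.9658 -0.2594  0.4945]
 [-1.      0.0013  0.0004 -0.1057]
 [-0.      0.2594 -0.9658  0.3856]
 [ 0.      0.      0.      1.    ]]
[[232 231 231 231 231 231 231 231 225  89  89  89  90  94 139 117  88  90
   90  90  91  88  77  73  75  76  77]
 [232 232 232 232 232 232 231 232 226  89  90  90  90  92 101  89  91  90
   90  90  89  85  73  74  75  77  79]
 [232 232 232 232 231 232 232 232 226  89  90  88  90  90  89  90  90  91
   89  90  89  78  72  74  77  78  79]
 [229 220 220 221 230 216 231 231 226  89  90 111  92  91  90  91  91  91
   91  89  86  73  74  74  77  76  78]
 [214 160 155 158 189 139 195 195 188  90 112 141  99  90  91  91  90  92
   90  89  79  74  75  79  82  81  83]
 [187  92  75  74  74  73  74  72  81  91 115 126  99  91  90  90  91  90
   91  88  73  74  85 107 113 117 119]
 [197  87  78  80  78  76  77  77  79  88  88  88  89  91  91  91  90  91
   91  88  76  77 107 131 140 145 150]
 [197  83  81  81  79  79  79  79  82  89  93  91  92  91  90  91  91  90
   90  89  78  92 124
[... 602 characters left out ...]
14 217 215 185 182  86  91  92  91  92  92  91  90  91
   91 119 132 140 147 150 152 152 152]
 [231 230 231 231 232 232 232 231 226  85  91  92  91  91  91  91  91  92
  105 126 137 144 147 151 151 152 149]
 [231 232 232 232 231 232 232 231 225  86  92  91  91  92  92  91  91  93
  118 131 140 146 149 152 152 152 148]
 [232 232 232 232 232 232 232 231 225  85  91  91  90  91  91  91  91  98
  125 134 143 148 151 153 151 151 146]
 [233 232 232 233 232 232 232 232 227  84  91  91  92  92  92  91  91 110
  130 139 145 150 151 152 151 149 146]]
round 0.83 [445.4, 99.3] [ 0.5079 -0.2307  0.054 ]
square 0.49 [126.4, 106.1] [0.5029 0.089  0.054 ]
square 0.23 [427.0, 100.1] [ 0.507  -0.2123  0.054 ]
```

View pics/w1.png

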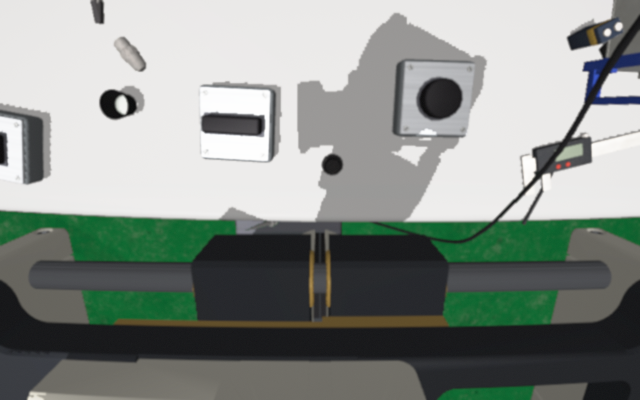

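The wrist view shows the bar key at (233,124), round at (441,98), loupe at (118,103) and knob at (332,164). The bar lies along the jaw direction. I'll measure here, then move closer for a second view.

```bash
cat >> h.py <<'E'
def show(p,px,z,r,thr=75):
    b=blob(p,px,r,thr)
    if b is None: print("none",px); return
    print(np.round(b[0],1),b[1],at(p,b[0],z),yaw(p,b[2],z))
    return b[0]
def proj(p,X):
    T=np.linalg.inv(np.array(p["world_from_camera"])); K=np.array([[p["fx"],0,p["cx"]],[0,p["fy"],p["cy"]],[0,0,1.]])
    return cv2.projectPoints(np.array([X],float),cv2.Rodrigues(T[:3,:3])[0],T[:3,3],K,np.array(p["distortion"],float))[0][0,0]
E
python3 - <<'E'
from h import *
np.set_printoptions(precision=4,suppress=True)
p=read_camera("wrist")
print(p["fx"],p["img"].max(2)[108:140:3,233],p["img"].max(2)[124,195:275:4])
show(p,(233,124),.054,45); show(p,(441,98),.054,40); show(p,(332,164),.018,15);show(p,(118,103),.026,25)
print(proj(p,robot.observe()["tool_pos"]))
E
```

```text
323.2610464523934 [254 194  65  56  73  75  77  80  90 255 254] [237 152  68  69  71  71  72  73  74  76  75  77  79  80  80  62  36 209
 206  75]
[226.9 121.4] [201 113  60  20 761] [ 0.485  -0.0146  0.054 ] ((483.6681823730469, -17.996225357055664), (59.84257125854492, 17.63175392150879), 86.45411682128906)
[438.2  96.8] [ 417   77   43   41 1389] [ 0.5089 -0.2248  0.054 ] ((508.5101623535156, -224.81051635742188), (38.1898193359375, 42.4015998840332), 0.8129335045814514)
[330.7 163.1] [321 154  20  19 303] [ 0.4371 -0.1202  0.018 ] ((437.1324157714844, -120.02590942382812), (20.7086181640625, 21.74873161315918), 0.01643458381295204)
[113.4 102.4] [ 98  89  37  28 559] [0.506  0.1177 0.026 ] ((505.8357238769531, 115.02190399169922), (40.81143569946289, 28.637113571166992), 88.93870544433594)
[321.47   249.6768]
```

Request:
carry_out(translation=[[-0.02,0,0.015],[-0.03,0,0.02],[-0.03,0,0.02],[-0.005,0,0.015],[0,0,0]], turn=[[0,0,0],[0,0,0],[0,0,0],[0,0,0],[0,0,0]], gripper=[1,1,1,1,1])

```text
time: 3.15
tool_pos: [0.4218, -0.0233, 0.1553]
tool_rot: [3.138, 0.001, -1.572]
contact_force: [-0.3, 0.2, 0.6]
opening: 0.0008
```

```bash
python3 - <<'E'
from h import *
np.set_printoptions(precision=4,suppress=True)
p=read_camera("wrist"); save(p,"w2.png"); s=robot.observe(); print(s["tool_pos"],s["tool_rot"])
px=proj(p,[.482,-.02,.054]); print(px,proj(p,s["tool_pos"]))
show(p,px,.054,80)
for q in nets.tip_of(p,"bar_top")[:2]: print(q["score"],q["pixel"],at(p,q["pixel"],.054))
E
```

```text
[ 0.4228 -0.0239  0.1564] [ 3.14   -0.     -1.5726]
[315.7806 125.0406] [321.4571 248.4325]
[309.5 123.6] [ 272  110   76   28 1772] [ 0.4831 -0.0151  0.054 ] ((482.9891357421875, -15.111656188964844), (58.68767166137695, 18.416790008544922), 86.07432556152344)
0.69 [307.8, 125.5] [ 0.4817 -0.0137  0.054 ]
```

View pics/w2.png

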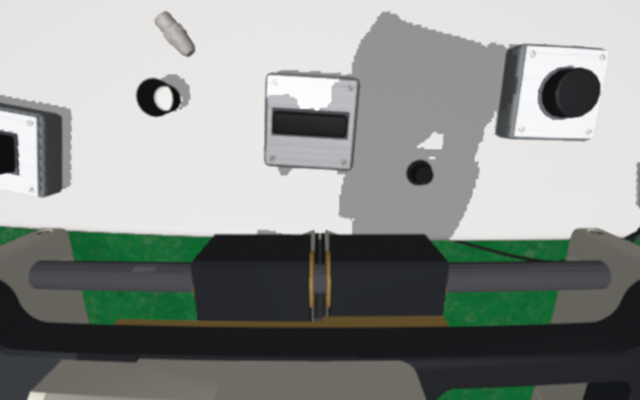

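View 2 shows the bar key at (310,124), which gives world (0.483, -0.015) with its long side along y. I'll hover over it, then press.

Request:
carry_out(translation=[[-0.009,-0.03,0.01],[0,-0.03,0.03],[0,0,0.03],[0,0,0.016],[0,0,0],[0,0,0]], turn=[[0,0,0],[0,0,0],[0,0,0],[0,0,0],[0,0,0],[0,0,0]], gripper=[1,1,1,1,1,1])

```text
time: 3.85
tool_pos: [0.4842, -0.0151, 0.0717]
tool_rot: [-3.14, -0.0, -1.573]
contact_force: [-0.5, -0.9, 0.0]
opening: 0.0006
```

```bash
python3 - <<'E'
from h import *
np.set_printoptions(precision=4,suppress=True)
s=robot.observe(); print(s["tool_pos"],s["tool_rot"],s["contact_force"])
p=read_camera("wrist"); save(p,"w3.png");p=read_camera("side"); cv2.imwrite("pics/s3.png",cv2.resize(p["img"][100:260,240:480,::-1],None,fx=3,fy=3))
E
```

```text
[ 0.4842 -0.0151  0.0717] [-3.1402 -0.0004 -1.5727] [-0.52   -0.8592  0.0241]
```

View pics/w3.png

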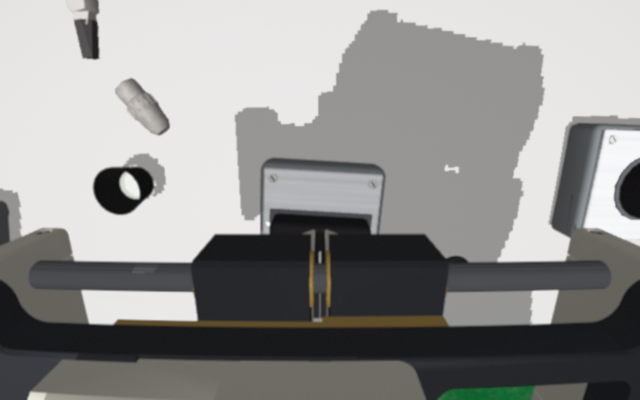

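The key spans columns 270–372 and the fingertips sit at column 321, so they are centred over it. I'll press in small steps.

Request:
carry_out(translation=[[0,0,0.01],[0,0,0.007],[0,0,0.003],[0,0,0.003],[0,0,0],[0,0,0]], turn=[[0,0,0],[0,0,0],[0,0,0],[0,0,0],[0,0,0],[0,0,0]], gripper=[1,1,1,1,1,1])

```text
time: 4.55
tool_pos: [0.4835, -0.0139, 0.0477]
tool_rot: [3.142, -0.0, -1.571]
contact_force: [-0.1, -2.1, 1.6]
opening: 0.0004
```

Request:
carry_out(translation=[[0,0,0.002],[0,0,0.002],[0,0,0.002],[0,0,0],[0,0,0]], turn=[[0,0,0],[0,0,0],[0,0,0],[0,0,0],[0,0,0]], gripper=[1,1,1,1,1])

```text
time: 5.05
tool_pos: [0.4835, -0.0139, 0.0418]
tool_rot: [-3.141, -0.0, -1.571]
contact_force: [-0.2, 0.3, 4.3]
opening: 0.0004
```

Request:
carry_out(translation=[[0,0,-0.01],[0,0,-0.03],[0,0,-0.04],[0.04,0.01,-0.035],[0.04,0.01,0],[0.04,0.01,0],[0.04,0.01,0],[0.04,0.003,0],[0.014,0,0],[0,0,0]], turn=[[0,0,0],[0,0,0],[0,0,0],[0,0,0],[0,0,0],[0,0,0],[0,0,0],[0,0,0],[0,0,0],[0,0,0]], gripper=[1,1,1,1,1,1,1,1,1,1])

```text
time: 6.05
tool_pos: [0.441, -0.2262, 0.1542]
tool_rot: [-3.141, -0.0, -1.574]
contact_force: [0.6, -0.1, 0.6]
opening: 0.0009
```

```bash
python3 - <<'E'
from h import *
np.set_printoptions(precision=4,suppress=True)
s=robot.observe(); print(s["tool_pos"],s["tool_rot"],s["contact_force"])
p=read_camera("wrist"); save(p,"w4.png")
px=proj(p,[.508,-.228,.054]); print(px)
show(p,px,.054,60)
for q in nets.tip_of(p,"round_top")[:2]: print(q["score"],q["pixel"],at(p,q["pixel"],.054))
p=read_camera("side"); cv2.imwrite("pics/s4.png",cv2.resize(p["img"][130:260,290:450,::-1],None,fx=4,fy=4))
for q in nets.tip_of(p,"bar_top")[:1]: print("bar side",q["score"],q["pixel"],at(p,q["pixel"],.044))
E
```

```text
[ 0.441  -0.2262  0.1542] [-3.1414 -0.     -1.574 ] [ 0.6184 -0.1195  0.6489]
[321.9947 116.6059]
[325.1 116.6] [ 298   89   51   52 1692] [ 0.508  -0.2304  0.054 ] ((509.1042175292969, -228.99806213378906), (38.02378463745117, 38.53265380859375), 44.85722732543945)
0.92 [326.4, 114.8] [ 0.5094 -0.2314  0.054 ]
```

View pics/w4.png

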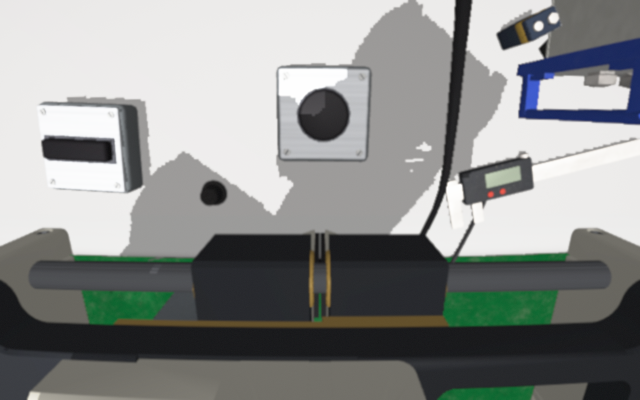

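View pics/s4.png

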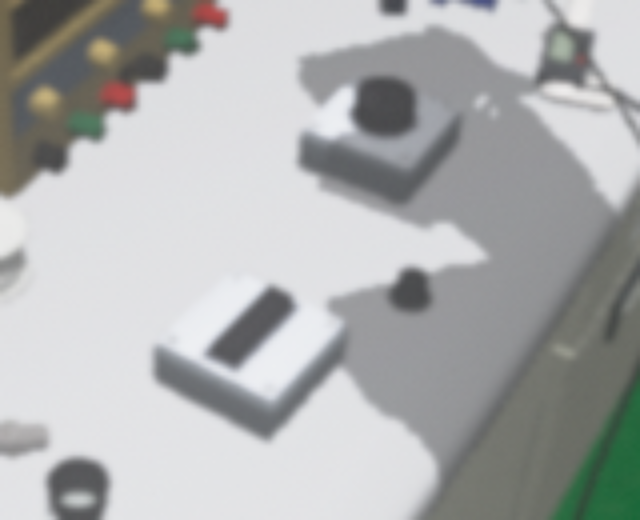

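The bar key is clearly in and the side picture agrees with that. The round key is at (325,116) in the wrist view. A cable hangs to its right at about (450,160), so I'll check how high it is.

```bash
python3 - <<'E'
from h import *
np.set_printoptions(precision=3,suppress=True)
p=read_camera("wrist"); q=dict(p); q["world_from_camera"]=np.array([[-.0014,-.9658,-.2594,.4945],[-1,.0013,.0004,-.1057],[0,.2594,-.9658,.3856],[0,0,0,1]])
L=np.array([(640,18),(608,75),(575,130),(540,178),(490,230)],float)
for px in [(462,30),(457,90),(450,160),(435,210)]:
    for z in (0,.03,.06,.09,.12,.15):
        X=at(p,px,z); u=proj(q,X); xl=np.interp(u[1],L[:,1],L[:,0]); print(px,z,X[:2],u.round(0),"dcol",round(u[0]-xl))
E
```

```text
(462, 30) 0 [ 0.584 -0.35 ] [537.  33.] dcol -95
(462, 30) 0.03 [ 0.577 -0.338] [543.  33.] dcol -88
(462, 30) 0.06 [ 0.57  -0.326] [550.  33.] dcol -81
(462, 30) 0.09 [ 0.563 -0.314] [559.  34.] dcol -72
(462, 30) 0.12 [ 0.556 -0.302] [570.  34.] dcol -61
(462, 30) 0.15 [ 0.549 -0.289] [583.  35.] dcol -48
(457, 90) 0 [ 0.532 -0.351] [531.  81.] dcol -73
(457, 90) 0.03 [ 0.53  -0.338] [537.  80.] dcol -68
(457, 90) 0.06 [ 0.528 -0.326] [545.  79.] dcol -61
(457, 90) 0.09 [ 0.526 -0.314] [553.  78.] dcol -53
(457, 90) 0.12 [ 0.524 -0.302] [564.  77.] dcol -43
(457, 90) 0.15 [ 0.522 -0.289] [577.  75.] dcol -31
(450, 160) 0 [ 0.467 -0.35 ] [523. 138.] dcol -46
(450, 160) 0.03 [ 0.471 -0.338] [529. 136.] dcol -42
(450, 160) 0.06 [ 0.475 -0.326] [536. 134.] dcol -36
(450, 160) 0.09 [ 0.48  -0.314] [545. 131.] dcol -29
(450, 160) 0.12 [ 0.484 -0.301] [556. 128.] dcol -21
(450, 160) 0.15 [ 0.488 -0.289] [569. 124.] dcol -10
(435, 210) 0 [ 0.416 -0.34 ] [509. 180.] dcol -30
(435, 210) 0.03 [ 0.425 -0.329] [515. 177.] dcol -26
(435, 210) 0.06 [ 0.434 -0.318] [523. 174.] dcol -20
(435, 210) 0.09 [ 0.443 -0.306] [532. 170.] dcol -14
(435, 210) 0.12 [ 0.453 -0.295] [543. 165.] dcol -7
(435, 210) 0.15 [ 0.462 -0.284] [556. 160.] dcol 3
```

```bash
python3 - <<'E'
from h import *
np.set_printoptions(precision=3,suppress=True)
p=read_camera("wrist"); t=read_camera("top"); im=cv2.imread("pics/top0.png").max(2)
g=p["img"].max(2)
C=[]
for r in range(130,265,8):
    seg=im[r,425:462].astype(int); c=425+seg.argmin(); C.append((c,r,seg.min()))
print(C)
W=[]
for r in range(0,232,6):
    seg=g[r,418:475].astype(int); c=np.flatnonzero(seg<60); 
    if len(c): W.append((418+c.mean(),r))
W=np.array(W)
for c,r,v in C:
    if v>120: continue
    best=min(((abs((u:=proj(p,at(t,(c,r),z)))[0]-np.interp(u[1],W[:,1],W[:,0])),z) for z in np.arange(0,.3,.01)))
    X=at(t,(c,r),best[1]); print((c,r),X,"err",best[0],proj(p,X))
E
```

```text
[(np.int64(440), 130, np.int64(90)), (np.int64(425), 138, np.int64(72)), (np.int64(441), 146, np.int64(73)), (np.int64(440), 154, np.int64(63)), (np.int64(438), 162, np.int64(75)), (np.int64(438), 170, np.int64(68)), (np.int64(441), 178, np.int64(75)), (np.int64(443), 186, np.int64(71)), (np.int64(444), 194, np.int64(86)), (np.int64(446), 202, np.int64(70)), (np.int64(447), 210, np.int64(70)), (np.int64(448), 218, np.int64(71)), (np.int64(449), 226, np.int64(71)), (np.int64(449), 234, np.int64(72)), (np.int64(448), 242, np.int64(71)), (np.int64(447), 250, np.int64(71)), (np.int64(445), 258, np.int64(68))]
(np.int64(440), 130) [ 0.724 -0.288  0.13 ] err 18.938963980461835 [ 452.561 -312.538]
(np.int64(425), 138) [ 0.656 -0.219  0.25 ] err 50.84679240885259 [ 386.153 3217.121]
(np.int64(441), 146) [ 0.657 -0.272  0.19 ] err 5.4422708296153814 [ 466.058 -315.503]
(np.int64(440), 154) [ 0.626 -0.26   0.22 ] err 7.307251192594208 [ 464.193 -323.358]
(np.int64(438), 162) [ 0.6   -0.249  0.24 ] err 20.978731435036025 [ 450.521 -323.325]
(np.int64(438), 170) [ 0.575 -0.243  0.26 ] err 14.391
[... 267 characters left out ...]
0891 [466.574  48.227]
(np.int64(446), 202) [ 0.515 -0.276  0.19 ] err 1.2512737950606265 [463.213 102.464]
(np.int64(447), 210) [ 0.5   -0.283  0.17 ] err 1.6779415282218793 [455.358 140.784]
(np.int64(448), 218) [ 0.482 -0.287  0.16 ] err 3.8466751032387947 [451.486 176.815]
(np.int64(449), 226) [ 0.466 -0.296  0.13 ] err 1.7160086000150159 [445.104 192.433]
(np.int64(449), 234) [ 0.449 -0.301  0.11 ] err 1.2312856330101454 [437.751 211.036]
(np.int64(448), 242) [ 0.418 -0.272  0.2  ] err 0.5239871678380155 [437.524 345.581]
(np.int64(447), 250) [ 0.394 -0.256  0.25 ] err 9.627454164739163 [427.373 521.842]
(np.int64(445), 258) [ 0.396 -0.317  0.   ] err 26.49821492464946 [410.502 228.138]
```

The cable runs from about (0.45,-0.30,0.11) up to (0.575,-0.245,0.25), which is where the gripper body would come down. I'll turn the body parallel to the cable at about 24°, tilt it slightly away and press a little on the +y side of the key.

Request:
carry_out(translation=[[-0.035,-0.01,0],[-0.035,-0.01,0],[0,0,0],[0,0,0],[0,0,0],[0,0,0],[0,0,0],[0,0,0],[0,0,0],[0,0,0]], turn=[[0,0,0],[0,0,0],[0,0,0.145],[0,0,0.145],[0,0,0.145],[0,0,0.145],[0,0,0.145],[0,0,0.145],[0,0,0.145],[0,0,0.135]], gripper=[1,1,1,1,1,1,1,1,1,1])

```text
time: 7.4
tool_pos: [0.4612, -0.1541, 0.1541]
tool_rot: [3.142, -0.0, -2.726]
contact_force: [-0.3, 0.2, 1.0]
opening: 0.0006
```

Request:
carry_out(translation=[[0,0,0],[0,0,0]], turn=[[0.12,0,0],[0,0,0]], gripper=[1,1])

```text
time: 7.6
tool_pos: [0.4601, -0.1526, 0.1539]
tool_rot: [-3.022, -0.001, -2.718]
contact_force: [-0.3, -0.6, -0.7]
opening: 0.0003
```

```bash
cat >> h.py <<'E'
from scipy.spatial.transform import Rotation as Ro
def delta(target):
    s=robot.observe(); R=Ro.from_euler("xyz",s["tool_rot"]).as_matrix()
    print(s["tool_pos"],s["tool_rot"],"shift in tool axes",R.T@(np.array(target)-s["tool_pos"]),"x,y,z axes",R.T.round(2).tolist())
E
python3 - <<'E'
from h import *
np.set_printoptions(precision=4,suppress=True)
delta([.508,-.223,.13]); delta([.508,-.223,.063])
E
```

```text
[ 0.4601 -0.1526  0.1539] [-3.0218 -0.001  -2.7179] shift in tool axes [-0.0148 -0.0804  0.0337] x,y,z axes [[-0.91, -0.41, 0.0], [-0.41, 0.91, -0.12], [0.05, -0.11, -0.99]]
[ 0.4601 -0.1526  0.1539] [-3.0218 -0.001  -2.7179] shift in tool axes [-0.0149 -0.0724  0.1002] x,y,z axes [[-0.91, -0.41, 0.0], [-0.41, 0.91, -0.12], [0.05, -0.11, -0.99]]
```

Request:
carry_out(translation=[[-0.005,-0.03,0.01],[-0.005,-0.03,0.01],[-0.005,-0.012,0.02],[0,0,0.03],[0,0,0.028],[0,0,0],[0,0,0]], turn=[[0,0,0],[0,0,0],[0,0,0],[0,0,0],[0,0,0],[0,0,0],[0,0,0]], gripper=[1,1,1,1,1,1,1])

```text
time: 8.3
tool_pos: [0.509, -0.2246, 0.0656]
tool_rot: [-3.023, -0.0, -2.721]
contact_force: [0.8, 0.2, 0.2]
opening: 0.0006
```

```bash
python3 - <<'E'
from h import *
np.set_printoptions(precision=4,suppress=True)
delta([.508,-.223,.045]); print(robot.observe()["contact_force"])
p=read_camera("side"); cv2.imwrite("pics/s5.png",cv2.resize(p["img"][80:230,310:470,::-1],None,fx=4,fy=4))
E
```

```text
[ 0.509  -0.2246  0.0656] [-3.0233 -0.0005 -2.7205] shift in tool axes [0.0002 0.0043 0.0202] x,y,z axes [[-0.91, -0.41, 0.0], [-0.41, 0.91, -0.12], [0.05, -0.11, -0.99]]
[0.7978 0.1788 0.175 ]
```

View pics/s5.png

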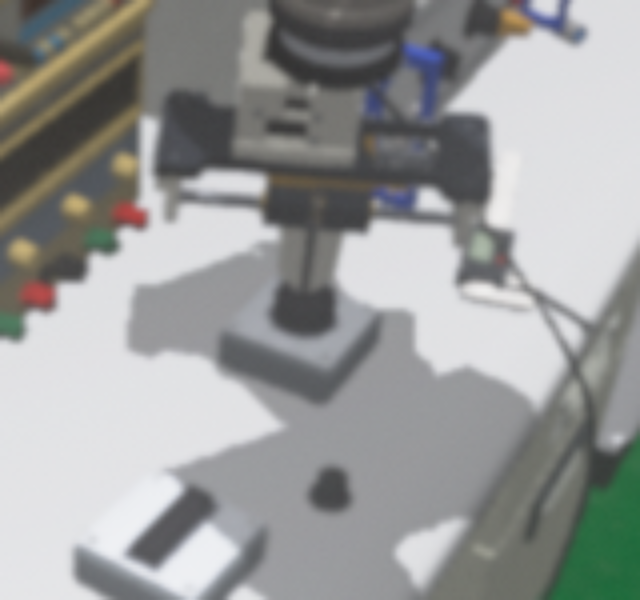

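The tips are directly above the round key, nothing is touching, and the measured force is about zero. I'll press straight down.

Request:
carry_out(translation=[[0,0.001,0.008],[0,0.0005,0.004],[0,0.0005,0.003],[0,0.0003,0.002],[0,0.0003,0.002],[0,0,0],[0,0,0]], turn=[[0,0,0],[0,0,0],[0,0,0],[0,0,0],[0,0,0],[0,0,0],[0,0,0]], gripper=[1,1,1,1,1,1,1])

```text
time: 9.05
tool_pos: [0.509, -0.2245, 0.0464]
tool_rot: [-3.021, 0.0, -2.721]
contact_force: [1.5, -0.6, 1.0]
opening: 0.0005
```

Request:
carry_out(translation=[[0,0.0002,0.0015],[0,0.0002,0.0015],[0,0,0],[0,0,0]], turn=[[0,0,0],[0,0,0],[0,0,0],[0,0,0]], gripper=[1,1,1,1])

```text
time: 9.45
tool_pos: [0.5089, -0.2245, 0.0434]
tool_rot: [-3.021, 0.0, -2.721]
contact_force: [2.1, -1.2, 4.2]
opening: 0.0006
```

Request:
carry_out(translation=[[0,-0.001,-0.01],[0,-0.004,-0.03],[0,-0.005,-0.035],[0,-0.005,-0.035],[0,0.04,0],[0,0.04,0],[0,0.04,0],[0,0,0],[0,0,0],[0,0,0]], turn=[[0,0,0],[0,0,0],[0,0,0],[0,0,0],[0,0,0],[0,0,0],[0,0,0],[-0.12,0,0],[0,0,-0.145],[0,0,-0.145]], gripper=[1,1,1,1,1,1,1,1,1,1])

```text
time: 10.45
tool_pos: [0.4601, -0.1168, 0.1399]
tool_rot: [3.14, -0.001, -2.425]
contact_force: [-0.6, -0.1, 0.0]
opening: 0.0003
```

Request:
carry_out(translation=[[0,0,0],[0,0,0],[0,0,0],[0,0,0],[0,0,0],[0,0,0],[-0.045,0,0],[-0.045,0,0],[-0.045,0,0],[-0.045,0,0]], turn=[[0,0,-0.145],[0,0,-0.145],[0,0,-0.145],[0,0,-0.145],[0,0,-0.145],[0,0,-0.135],[0,0,0],[0,0,0],[0,0,0],[0,0,0]], gripper=[1,1,1,1,1,1,1,1,1,1])

```text
time: 11.45
tool_pos: [0.4597, 0.0644, 0.14]
tool_rot: [3.14, 0.0, -1.572]
contact_force: [1.0, -0.1, 0.4]
opening: 0.0004
```

```bash
python3 - <<'E'
from h import *
np.set_printoptions(precision=4,suppress=True)
delta([.40,.265,.156])
p=read_camera("side"); cv2.imwrite("pics/s6.png",cv2.resize(p["img"][110:260,310:470,::-1],None,fx=4,fy=4))
p=read_camera("top")
for k in ("bar","round"):
    for q in nets.tip_of(p,k+"_switch")[:1]: print(k,q["score"],q["pixel"],at(p,q["pixel"],0))
E
```

```text
[0.4597 0.0644 0.14  ] [ 3.14    0.     -1.5716] shift in tool axes [-0.2006  0.0599 -0.0159] x,y,z axes [[-0.0, -1.0, -0.0], [-1.0, 0.0, 0.0], [-0.0, 0.0, -1.0]]
bar 0.83 [335.3, 227.9] [ 0.4829 -0.0101  0.    ]
round 0.66 [409.0, 217.3] [ 0.5125 -0.2201  0.    ]
```

View pics/s6.png

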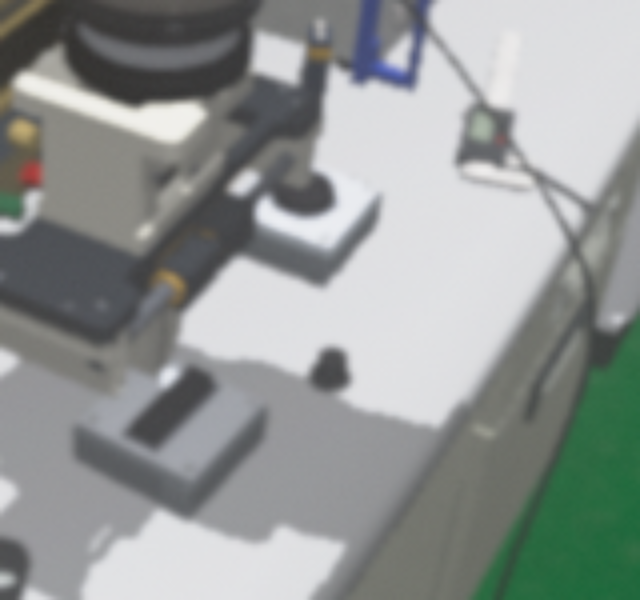

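In this view the round key looks lowered, but it is partly hidden, so I'll recheck it once the arm has cleared. Moving to view the square key.

Request:
carry_out(translation=[[-0.04,0.012,-0.016],[-0.04,0.012,0],[-0.04,0.012,0],[-0.04,0.012,0],[-0.04,0.012,0],[0,0,0],[0,0,0]], turn=[[0,0,0],[0,0,0],[0,0,0],[0,0,0],[0,0,0],[0,0,0],[0,0,0]], gripper=[1,1,1,1,1,1,1])

```text
time: 12.35
tool_pos: [0.4009, 0.262, 0.1557]
tool_rot: [3.141, -0.001, -1.57]
contact_force: [-0.7, -0.3, 0.6]
opening: 0.0005
```

```bash
python3 - <<'E'
from h import *
np.set_printoptions(precision=4,suppress=True)
w=read_camera("wrist"); t=read_camera("side")
px=proj(w,[.465,.267,.054]); print(px); b=show(w,px,.054,55)
for q in nets.tip_of(w,"square_top")[:2]: print(q["score"],q["pixel"],at(w,q["pixel"],.054)); 
q=nets.tip_of(t,"square_top")
if q and b is not None: print("tri",tri([ray(w,b),ray(t,q[0]["pixel"])]))
a=w["img"][20:230,150:490]; c=cv2.resize(t["img"][120:230,330:450],None,fx=3,fy=3)
c=c[:330,:360]; h=np.zeros((330,720,3),np.uint8); h[:210,:340]=a; h[:,360:]=c
cv2.imwrite("pics/c7.png",h[:,:,::-1]); delta([.465,.267,.065])
E
```

```text
[313.4991 120.3436]
[310.9 124.6] [ 287   99   49   49 1682] [0.4618 0.269  0.054 ] ((462.68487548828125, 269.3943786621094), (33.88056945800781, 33.64859390258789), 78.21519470214844)
0.81 [311.2, 124.1] [0.4621 0.2688 0.054 ]
[0.4015 0.2612 0.1558] [ 3.1414 -0.0005 -1.5735] shift in tool axes [-0.006  -0.0635  0.0908] x,y,z axes [[-0.0, -1.0, 0.0], [-1.0, 0.0, 0.0], [-0.0, -0.0, -1.0]]
```

View pics/c7.png

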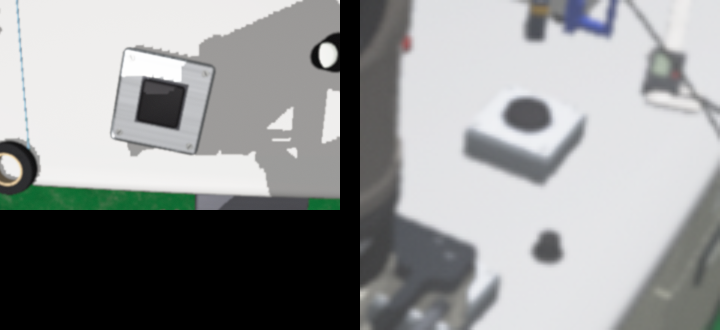

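The round key is in and sits low on its housing. The square key is at (0.462, 0.269), and its surroundings are clear.

Request:
carry_out(translation=[[-0.008,-0.03,0.01],[0,-0.031,0.03],[0,0,0.03],[0,0,0.02],[0,0,0],[0,0,0]], turn=[[0,0,0],[0,0,0],[0,0,0],[0,0,0],[0,0,0],[0,0,0]], gripper=[1,1,1,1,1,1])

```text
time: 13.15
tool_pos: [0.4623, 0.27, 0.0661]
tool_rot: [3.141, -0.0, -1.572]
contact_force: [0.3, -0.0, 0.4]
opening: 0.0004
```

Request:
carry_out(translation=[[0,0,0.009],[0,0,0.004],[0,0,0.003],[0,0,0.003],[0,0,0],[0,0,0]], turn=[[0,0,0],[0,0,0],[0,0,0],[0,0,0],[0,0,0],[0,0,0]], gripper=[1,1,1,1,1,1])

```text
time: 13.75
tool_pos: [0.4621, 0.2709, 0.047]
tool_rot: [-3.141, 0.0, -1.571]
contact_force: [1.0, -0.3, 1.8]
opening: 0.0008
```

Request:
carry_out(translation=[[0,0,0.002],[0,0,0.002],[0,0,0.001],[0,0,0],[0,0,0]], turn=[[0,0,0],[0,0,0],[0,0,0],[0,0,0],[0,0,0]], gripper=[1,1,1,1,1])

```text
time: 14.25
tool_pos: [0.4621, 0.2709, 0.042]
tool_rot: [-3.141, 0.0, -1.571]
contact_force: [0.9, -1.4, 4.0]
opening: 0.0004
```

Request:
carry_out(translation=[[0,0,-0.01],[0,0,-0.03],[0,0,-0.04],[0,0.03,-0.03],[0,0.03,0],[0,0,0],[0,0,0]], turn=[[0,0,0],[0,0,0],[0,0,0],[0,0,0],[0,0,0],[0,0,0],[0,0,0]], gripper=[1,1,1,1,1,1,1])

```text
time: 14.95
tool_pos: [0.4013, 0.2709, 0.1522]
tool_rot: [3.141, -0.0, -1.57]
contact_force: [-0.1, -0.1, -0.4]
opening: 0.0004
```

```bash
python3 - <<'E'
from h import *
np.set_printoptions(precision=4,suppress=True)
w=read_camera("wrist"); t=read_camera("side"); b=show(w,proj(w,[.462,.269,.044]),.044,55)
a=w["img"][20:230,150:490]; c=cv2.resize(t["img"][240:380,220:340],None,fx=3,fy=3)
h=np.zeros((420,720,3),np.uint8); h[:210,:340]=a; h[:,360:]=c
cv2.imwrite("pics/c8.png",h[:,:,::-1]); p=read_camera("top")
for k in("bar_switch","round_switch","square_switch","spare_knob","loupe","solder_reel"):
  for q in nets.tip_of(p,k)[:1]: print(k,round(q["score"],2),at(p,q["pixel"],0)[:2])
E
```

```text
[322.2 124.8] [ 298  100   48   49 1712] [0.4618 0.2692 0.044 ] ((462.4654541015625, 269.69830322265625), (34.42892837524414, 34.31423568725586), 78.58816528320312)
bar_switch 0.92 [ 0.4774 -0.0083]
square_switch 0.94 [0.4713 0.2609]
spare_knob 0.44 [ 0.4369 -0.11  ]
loupe 0.61 [0.5027 0.117 ]
solder_reel 0.72 [0.6542 0.003 ]
```

View pics/c8.png

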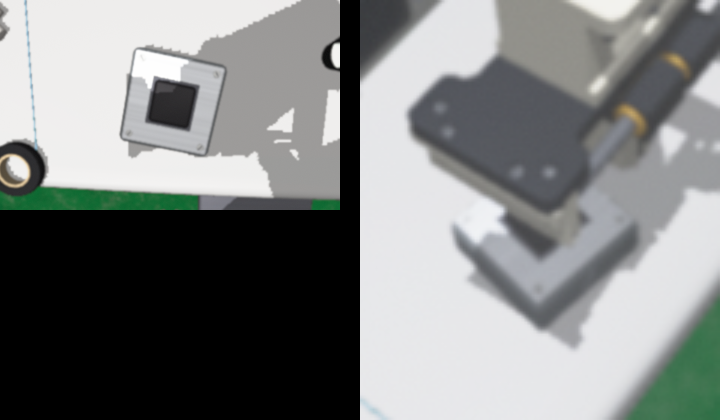

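The square key now measures 34.4 mm at key-in height (34 mm nominal), and its housing looks undisturbed. The arm is clear, so I'm handing in.

```bash
python3 -c "
from cell import robot
print(robot.hand_in())"
```

```text
the job is handed in; nothing more can be done
None
```

I pressed the bar, round and square keys in that order with the closed fingertips and handed the job in at about 15 s of the 42 s allowed. The hand-in gives no verdict.

- **Presses:** each took the key top down about 12 mm. The force readings at the end of the presses were 4.0–4.3 N upward, against the 20 N limit.
- **Round key:** a hanging cable ran beside it, so I turned the gripper parallel to the cable and tilted it slightly away. The wrist force showed no sign of contact with the cable.
- **Keys in:** the side pictures showed the bar and round keys low on their housings. The square key was partly hidden from the side. Its size in the wrist picture (34.4 mm at key-in height, 34 mm nominal) suggests it is in, but this check is weak because before the press it read 33.9 mm at key-out height.
- **Nothing shoved:** the square key's centre moved less than 1 mm between the wrist views before and after its press. At the end, the top-camera network placed the bar and square switches, knob, loupe and reel within 5–16 mm of its first readings. The bar and square switches differed most, about 14–16 mm. I put that down to network scatter, because the wrist view showed the square switch had not moved and its first readings were themselves up to about 10 mm off.
- **Not confirmed:** the last top-camera check did not find the round switch. An earlier one, after its press, had it about 6 mm from its first reading.

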